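# Hang the hand mirror on the hairbrush's hook

### The arm

A 7-joint arm with a two-finger parallel gripper is mounted at the origin on the work surface. World frame = base frame: x ahead of the robot, y to its left, z up, the work surface at z = 0. Lengths are in m, angles in rad, forces in N, time in s.
With the tool pointing down it reaches from about 0.4 to 0.85 m from the base axis. Payload 10.4 kg.
Tool frame: the origin (TCP) lies at the centre of the arm's flange, where the gripper is bolted on; the fingertips stand 173 mm ahead of it and the grasp point (between the pads) lies 155 mm ahead of it; z points along the fingers, y is the line along which they close (so a half turn about z gives the same grasp; the last joint's range is limited). The gripper opens to 85 mm and grips with 20 to 120 N. Pads are 22 mm wide; open, the fingers measure 114 mm over their backs; the gripper's body (76 mm by 85 mm) begins 54 mm behind the grasp point. The pads swing forward as they close: fully open they stand 13 mm farther back than shut.
Start: joints at [1.253, 0.332, -0.065, 1.46, 0.022, 1.35, -0.088], TCP at [0.182, -0.598, 0.405] pointing down, gripper open.
Joint ranges: [-2.6, 2.6], [-0.5, 2.12], [-1.47, 1.34], [0.16, 2.42], [-1.27, 4.41], [0.06, 2.06], [-2.6, 2.6]. Speed limits (rad/s): [2.22, 2.22, 2.79, 2.79, 3.14, 3.14, 3.14].

### API

Orientations are given as a unit quaternion [x, y, z, w].
In Python, from workcell import manip, viewer, finder gives the robot as it stands.
- The arm moves only by the tool arm_command, never from a script. Its argument "plan" is a list of rows, each an object with "dp": the shift along the tool's x, y, z in mm, a list of three; "spin": the turn about the tool's z in rad. A call has 1 to 5 rows; each row shifts and turns the commanded pose from where the row before left it, along the tool's axes as they then stand; what a row does not reach is not made up. A row lasts 1/10 s, in which the tool goes at most 50 mm and 8.59 degrees, less where a joint would pass 70% of its speed; a pose out of reach is approached as far as the arm can. A call is refused whole if a number of a shift passes 50 or a number of a turn 0.15, either way. A call with a gripper value outside its range is refused whole. "grip" is the closure, from -1 (fully open) to 1 (shut), set as the call begins (left out, the last holds). The fingers move at their own pace and stop on an object; "newtons" is the grip in N (left out, the last holds). Time passes only in rows, so rows that do not move let the fingers close. It gives the time, the measured TCP pose, the force, the opening and the grip force at its end, in the units of the state.
- manip.get_obs(): the state, without advancing time (a new reading comes with each control period).
- viewer.camera(name): name is "side" or "top"; returns the picture (480x640x3 uint8, blue, green, red); there is no depth.
- viewer.camera_params(name): a dict with "vertical_fov" (degrees; the focal length in pixels is half the picture's height over the tangent of half this angle, whatever the lens; pixels are square), "cx", "cy" (the principal point, pixels), "R" (3x3) and "t" (3): a world point X has camera coordinates R X + t. Camera axes: x right, y down, z forward; pixel columns grow to the right and rows downward; lengths in m; the calibration is good to about 2 mm. A picture is of the moment at which its call begins. camera_params takes no time and is no camera call.
- manip.hand_in(): hands the job in; it is judged then, once.
Trained networks look in the newest picture that a camera, given by its name, has taken for a name from the list of things; names that differ only in an ending like _2 or _b are one class to them, and where a whole thing is asked for, a point or a joint stands for the part that bears it (a point fixed in the world has none). Each returns a list of dicts, best first, with "score" (0 to 1); they miss things now and then, are a little off and sometimes report something else, mostly with a low value. They report only what shows in the picture. A call takes as long as a camera call. They do not tell look-alikes from the thing itself.
- finder.find_in(camera, thing): "position" ([x, y, z] in m, in world coordinates, good to about 4 mm: the middle of the surface that is visible of it).
The state is a dict: "clock": time; "joint_pos": joint angles; "joint_velocities": joint speeds; "tau": joint torques, N m; "position": TCP position; "ee_rot": TCP orientation; "ft_force": force on the tool from outside, world axes, zero at the start; "torque": the same for the moment, N m; "grip_width": opening from 0.0 (shut) to 1.0 (fully open); "grasp_force": force on a finger pad.
Only numpy, scipy, OpenCV 4.12 (cv2) and the standard library are available. Lean on these libraries where they do the work, as an engineer would, in place of code of your own. Each camera call takes 0.05 s, during which the arm holds its last target. There are 200 camera calls.

### The job

The hairbrush hangs well out on the hook of the wire grid panel: slide it back along the hook until it meets the panel, without taking it off, and hang the pink hand mirror from the organiser by its loop on the same hook, in front of the brush, so that both hang straight down. Do not drop or tip over the mirror, and leave the tumbler, the jar, the lotion bottle and the planner where they are.

Things in the scene. Friction and masses are not known exactly. Their poses are not given: they have to be found in the camera images.
- hook_root (a point): Root of the hook: where its axis meets the plane of the fixed white wire grid panel (on the left or right, turned up to 0.35 rad). z up, -x points straight out along the hook, y along the panel. The hook is a level steel wire of 6 mm diameter, straight from here for 95 mm, then bent up at its tip. Panel: 240 mm wide, top 262 mm above the desk, 5 mm thick; two feet reach 55 mm forward at y = +-90 mm.
- hook_tip (a point): Upturned end of the hook's wire (axis end): 104 mm out from the root along its -x and 14 mm above the straight wire's axis; with its rounding the steel ends 107 mm out and 17 mm above that axis.
- brush_loop (a point): Centre of the loop at the top of the lilac paddle hairbrush, hanging on the hook. Loop 50 mm wide (y, flat parallel sides), 58 tall (z), 12 thick (x), opening 30 x 38, slanted upper corners. Hanging, the point is 16 mm under the wire's axis. It starts 56 to 80 mm out from the panel's plane; home, its pins on the panel wires, 10 to 20 mm out. Slides easily on the wire, swings freely; about 0.1 kg.
- brush_head (a point): Centre of the hairbrush's head, 116 mm below its loop's centre: 74 mm wide (y), 100 mm tall (z), 12 mm thick, white pins on the +x side (towards the panel) reaching 18 mm from the loop's mid-plane. The brush is 195 mm long in all.
- mirror_loop (a point): Centre of the loop at the top of the pink hand mirror, which stands upright (z up) in a slot of the organiser. Loop as on the brush: 50 mm wide (y, flat parallel outer sides, good to grip across), 58 tall (z), 12 thick (x), opening 30 x 38 mm. The mirror reaches 29 mm above and 166 mm below this point, 195 mm in all; 0.13 to 0.21 kg. Held across the loop it can swing like a pendulum if moved fast.
- mirror_head (a point): Centre of the hand mirror's square head, 118.5 mm below its loop's centre: 90 mm wide (y), 95 mm tall (z), 12 mm thick (x), glass on the -x side; a handle 22 mm wide joins it to the loop.
- organiser_top (a point): Centre of the fixed pale pink organiser, at its rim 65 mm above the desk; on the other side from the panel, turned up to 0.5 rad. 120 mm (y) by 76 mm (x) outside; three upright slots side by side at x = -24, 0 and +24 mm, each 20 mm wide (x), 112 mm long (y), floor 6 mm above the desk. Mirror and planner stand in the two outer slots, either way.
- planner_center (a point): Centre of the teal hardback planner, 100 (y) x 16 (x) x 135 mm tall, standing in the other outer slot of the organiser (loose, leave it).
- tumbler_center (a point): Centre of the tumbler with pink lid, 76 mm across and 151 mm tall, standing on the desk (origin 75 mm above it) to one side of the hook's approach (loose, leave it).
- jar_center (a point): Centre of the amber storage jar with blush lid, 84 mm across and 110 mm tall (origin 55 mm above the desk), to the other side of the hook's approach (loose, leave it).
- lotion_center (a point): Centre of the green lotion bottle with pink label and white cap, 56 mm across and 150 mm tall (origin 75 mm above the desk), between the organiser and the robot (loose, leave it).
There are look-alikes about, which are no part of the job. Leave any red or yellow look-alike of the part that bears mirror_loop alone.

How it is judged:
By the outcome, as a careful person would: the job done as asked, in the order asked, and still so for the second after the job is handed in, with the robot touching nothing.
It also fails if it takes over 70 s, if anything falls off the work surface, if the arm or the gripper's body presses on something with over 40 N, if the wrist force passes 120 N, or if a joint passes its speed limit or range.

## Working session

There is one attempt and no reset: what is moved stays moved. The work goes in short steps, Python scripts to look and compute and a tool call to move; the robot and the scene stay as the last step left them, time stands still between calls to the robot, and variables do not carry over. Pictures are saved under pics/ and viewed, at most 10 in all, crops included, and the job is handed in when it is done.

Besides the shell and the picture viewer there is one more tool, called as a command line: name --argument value ..., lists and objects as JSON in quotes. arm_command: Moves the arm, as the interface text tells. Its arguments: {"type":"object","properties":{"plan":{"type":"array","items":{"type":"object","properties":{"dp":{"type":"array","items":{"type":"number"}},"spin":{"type":"number"}}}},"grip":{"type":"number"},"newtons":{"type":"number"}},"required":["plan"]}

```bash
mkdir -p pics; python3 - <<'E'
from workcell import manip, viewer, finder
import cv2, numpy as np
np.set_printoptions(precision=4,suppress=True)
for c in ("side","top"):
    cv2.imwrite(f"pics/{c}0.png",viewer.camera(c)); p=viewer.camera_params(c); print(c,p)
    for t in "hook_root hook_tip brush_loop brush_head mirror_loop mirror_head organiser_top planner_center tumbler_center jar_center lotion_center".split():
        print(t,[(np.round(d["position"],3).tolist(),round(d["score"],2)) for d in finder.find_in(c,t)[:3]])
o=manip.get_obs(); print(o)
E
```

```text
side {'vertical_fov': 47.09918821444097, 'cx': 313.72166762963, 'cy': 241.10617074221014, 'R': array([[-0.6586, -0.7525,  0.0084],
       [-0.4865,  0.4172, -0.7676],
       [ 0.5741, -0.5096, -0.6409]]), 't': array([0.3195, 0.3839, 1.1581])}
hook_root [([0.619, 0.284, 0.154], 0.91)]
hook_tip [([0.615, 0.285, 0.154], 0.94)]
brush_loop [([0.564, 0.236, 0.149], 0.82), ([0.493, 0.1, 0.112], 0.73)]
brush_head [([0.567, 0.238, 0.148], 0.77)]
mirror_loop [([0.507, -0.291, 0.101], 0.75), ([0.326, -0.338, 0.073], 0.71)]
mirror_head [([0.507, -0.291, 0.098], 0.91), ([0.597, -0.135, 0.071], 0.88), ([0.486, -0.438, 0.074], 0.74)]
organiser_top [([0.516, -0.241, 0.037], 0.71), ([0.506, -0.291, 0.096], 0.6)]
planner_center [([0.554, -0.276, 0.113], 0.95)]
tumbler_center [([0.494, 0.1, 0.113], 0.77)]
jar_center [([0.457, 0.327, 0.094], 0.81)]
lotion_center [([0.433, -0.269, 0.078], 0.67), ([0.616, 0.283, 0.152], 0.59)]
top {'vertical_fov': 47.69374137794021, 'cx': 319.5351267037266, 'cy': 233.24517167129656, 'R': array([[ 0.0126, -0.9998,  0.016 ],
       [-0.9966, -0.0139, -0.0816],
       [ 0.08
[... 635 characters left out ...]
.92)]
tumbler_center [([0.51, 0.082, 0.143], 0.83)]
jar_center [([0.474, 0.3, 0.114], 0.91), ([0.442, -0.278, 0.101], 0.27)]
lotion_center [([0.441, -0.277, 0.103], 0.74)]
{'clock': 1.2, 'joint_pos': array([ 1.2534,  0.3322, -0.0647,  1.4601,  0.0216,  1.3499, -0.0885]), 'joint_velocities': array([ 0.0007, -0.0013, -0.0007, -0.0004,  0.0023, -0.0007, -0.001 ]), 'tau': array([ -0.0002, -62.5224,   0.0488, -39.1835,   0.0164,   0.0017,
        -0.    ]), 'position': array([ 0.1816, -0.598 ,  0.4047]), 'ee_rot': array([0.9892, 0.1469, 0.    , 0.    ]), 'ft_force': array([0.0384, 0.6134, 0.4216]), 'torque': array([ 0.0103, -0.0315, -0.0794]), 'grasp_force': 0.0, 'grip_width': 0.9991149338471114}
```

View pics/side0.png

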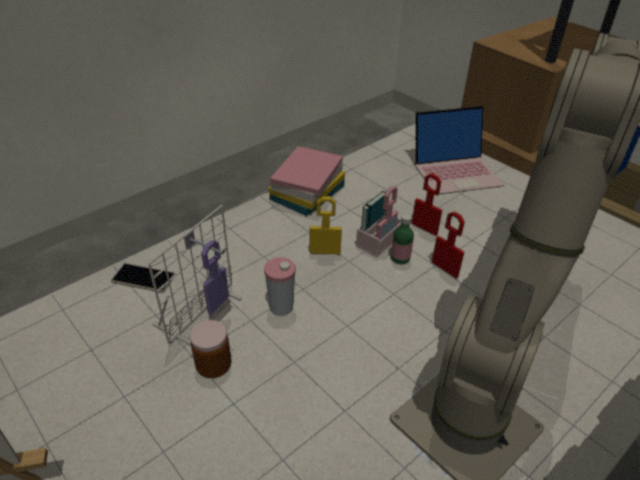

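View pics/top0.png

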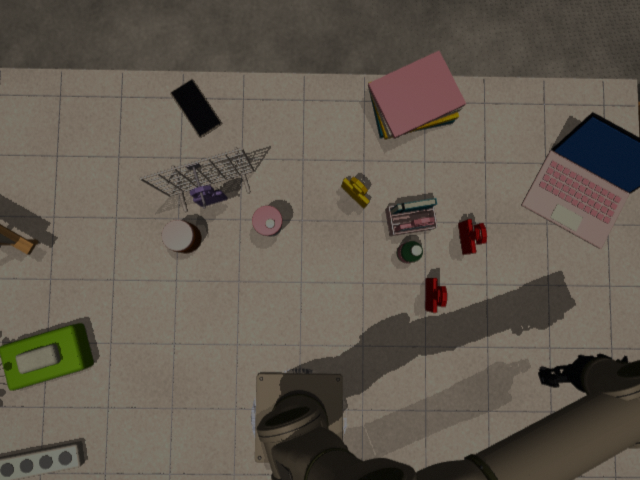

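The top view shows the panel at (145–270, 150–205), the brush at (207,195), the jar at (182,236), the tumbler at (267,220), the pink mirror in the organiser at (412,222), the planner at (415,204) and the lotion at (411,250). I'll enlarge both areas.

```bash
python3 - <<'E'
import cv2, numpy as np
s=cv2.imread("pics/side0.png"); t=cv2.imread("pics/top0.png")
def c(im,x,y,w,h): 
    return cv2.resize(im[y:y+h,x:x+w],(400,300),interpolation=cv2.INTER_CUBIC)
a=np.vstack([np.hstack([c(t,140,140,140,105),c(t,370,180,80,60)]),np.hstack([c(s,140,195,160,120),c(s,340,170,100,75)])])
cv2.imwrite("pics/crop0.png",a)
E
```

```text
(no output)
```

View pics/crop0.png

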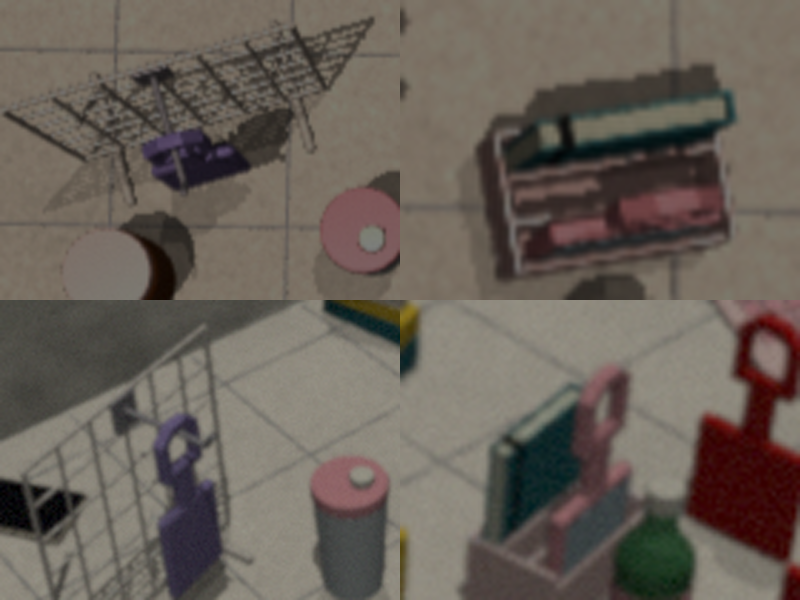

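```bash
cat > geo.py <<'E'
import numpy as np, cv2
from workcell import manip, viewer, finder
np.set_printoptions(precision=4,suppress=True)
P={c:viewer.camera_params(c) for c in("side","top")}
def ray(c,u,v):
    p=P[c]; f=240/np.tan(np.radians(p["vertical_fov"]/2))
    return -p["R"].T@p["t"], p["R"].T@np.array([(u-p["cx"])/f,(v-p["cy"])/f,1])
def onz(c,u,v,z):
    o,d=ray(c,u,v); return o+d*(z-o[2])/d[2]
def tri(a,b):
    (o1,d1),(o2,d2)=ray("top",*a),ray("side",*b)
    s=np.linalg.lstsq(np.c_[d1,-d2],o2-o1,rcond=None)[0]
    return (o1+s[0]*d1+o2+s[1]*d2)/2, np.linalg.norm(o1+s[0]*d1-o2-s[1]*d2)
def proj(c,X):
    p=P[c]; f=240/np.tan(np.radians(p["vertical_fov"]/2)); q=p["R"]@np.array(X)+p["t"]
    return np.array([q[0]/q[2]*f+p["cx"],q[1]/q[2]*f+p["cy"]])
def tool(dw,q):  # world shift (m) -> tool mm
    from scipy.spatial.transform import Rotation as R
    return R.from_quat(q).inv().apply(dw)*1000
E
python3 - <<'E'
from geo import *
T=lambda x,y:(140+x*.35,140+y*.35); S=lambda x,y:(140+x*.4,195+y*.4)
T2=lambda x,y:(370+x*.2,180+y*.2); S2=lambda x,y:(340+x*.25,170+y*.25)
a=onz("top",*T(5,112),.262); b=onz("top",*T(295,28),.262); print("panel top",a,b,np.linalg.norm(a-b),(a+b)/2,np.arctan2((b-a)[0],-(b-a)[1]))
print("plate",tri(T(155,75),S(123,112)))
print("tip",tri(T(183,188),S(211,140)))
print("brush loop top mid",tri(T(172,140),S(180,120)))
print("foot ends",onz("top",*T(128,200),.005),onz("top",*T(309,148),.005))
print("org corners z.065:",[onz("top",*T2(*p),.065) for p in((115,277),(330,237),(98,132),(320,100))])
print("mirror loop top z.201",[onz("top",*T2(*p),.201) for p in((220,205),(325,188),(225,228),(325,212))])
print("mirror loop centre",tri(T2(272,208),S2(203,97)))
print("head",[onz("top",*T2(*p),.101) for p in((152,245),(150,222),(327,215))])
print("planner top z.141",[onz("top",*T2(*p),.141) for p in((100,165),(105,140),(332,120),(330,92))])
print("tumbler lid",onz("top",267,220,.151),"jar",onz("top",*T(107,272),.11),"lotion",onz("top",411+5,250,.15))
print([-P[c]["R"].T@P[c]["t"] for c in P])
E
```

```text
panel top [0.5896 0.3605 0.262 ] [0.6614 0.1316 0.262 ] 0.23992452997308308 [0.6255 0.246  0.262 ] 0.30385599514137307
plate (array([0.6267, 0.2482, 0.2413]), np.float64(0.003292731070664941))
tip (array([0.5315, 0.2187, 0.2543]), np.float64(0.00037865936430272513))
brush loop top mid (array([0.5688, 0.227 , 0.2579]), np.float64(0.0027853080898918824))
foot ends [0.5517 0.3208 0.005 ] [0.6047 0.1485 0.005 ]
org corners z.065: [array([ 0.4849, -0.2428,  0.065 ]), array([ 0.5077, -0.3568,  0.065 ]), array([ 0.5619, -0.2336,  0.065 ]), array([ 0.5808, -0.3518,  0.065 ])]
mirror loop top z.201 [array([ 0.5093, -0.2726,  0.201 ]), array([ 0.5182, -0.323 ,  0.201 ]), array([ 0.4983, -0.2749,  0.201 ]), array([ 0.5067, -0.323 ,  0.201 ])]
mirror loop centre (array([ 0.5121, -0.3014,  0.1771]), np.float64(0.0034876607585707857))
head [array([ 0.4988, -0.2564,  0.101 ]), array([ 0.5107, -0.2554,  0.101 ]), array([ 0.5157, -0.3469,  0.101 ])]
planner top z.141 [array([ 0.5351, -0.2237,  0.141 ]), array([ 0.5477, -0.2261,  0.141 ]), array([ 0.5595, -0.3405,  0.141 ]), array([ 0.5737, -0.3396,  0.141 ])]
tumbler lid [0.512 0.083 0.151] jar [0.4742 0.3127 0.11  ] lotion [ 0.4426 -0.2871  0.15  ]
[array([-0.2677,  0.6704,  1.0342]), array([ 0.3709, -0.0274,  1.4904])]
```

Calibration agrees with the given sizes: the panel is 239.9 mm wide, yaw ≈ 0.30, and the root is at (0.626, 0.246, 0.240). The brush loop is about 60 mm out, and the mirror loop is at (0.509, −0.299, 0.172) with yaw ≈ 0.18. First I'll go high towards the brush.

arm_command --plan '[{"dp": [40, -17, -17]}, {"dp": [41, -17, -17]}, {"dp": [41, -17, -17]}, {"dp": [41, -17, -17]}, {"dp": [41, -17, -17]}]' --grip -1

```text
invalid input at $.plan[0]: expected keys dp, spin
```

arm_command --plan '[{"dp": [41, -17, 0]}, {"dp": [41, -20, 0]}, {"dp": [25, -42, 0]}, {"dp": [25, -42, 0]}, {"dp": [25, -42, 0]}]'

```text
invalid input at $.plan[0]: expected keys dp, spin
```

arm_command --plan '[{"dp": [25, -42, 0]}, {"dp": [25, -42, 0]}, {"dp": [25, -42, 0]}, {"dp": [25, -42, 0]}, {"dp": [25, -42, 0]}]'

```text
invalid input at $.plan[0]: expected keys dp, spin
```

arm_command --plan '[{"dp": [40, -17, -17], "spin": 0}, {"dp": [41, -17, -17], "spin": 0}, {"dp": [41, -17, -17], "spin": 0}, {"dp": [41, -17, -17], "spin": 0}, {"dp": [41, -17, -17], "spin": 0}]' --grip -1

```text
clock: 1.7
position: [0.3532, -0.456, 0.4907]
ee_rot: [0.989, 0.147, 0.0, 0.0]
ft_force: [1.7, -0.6, 0.3]
grip_width: 1.002
grasp_force: 0.0
```

arm_command --plan '[{"dp": [41, -17, 0], "spin": 0}, {"dp": [41, -20, 0], "spin": 0}, {"dp": [25, -42, 0], "spin": 0}, {"dp": [25, -42, 0], "spin": 0}, {"dp": [25, -42, 0], "spin": 0}]'

```text
clock: 2.2
position: [0.4553, -0.2538, 0.4898]
ee_rot: [0.989, 0.147, 0.0, 0.0]
ft_force: [1.6, -0.1, -0.3]
grip_width: 0.998
grasp_force: 0.0
```

arm_command --plan '[{"dp": [25, -42, 0], "spin": 0}, {"dp": [25, -42, 0], "spin": 0}, {"dp": [25, -42, 0], "spin": 0}, {"dp": [25, -42, 0], "spin": 0}, {"dp": [25, -42, 0], "spin": 0}]'

```text
clock: 2.7
position: [0.5135, -0.0166, 0.4901]
ee_rot: [0.989, 0.147, 0.0, 0.0]
ft_force: [0.7, -1.1, -0.3]
grip_width: 0.998
grasp_force: 0.0
```

arm_command --plan '[{"dp": [24, -43, 0], "spin": 0}, {"dp": [24, -43, 0], "spin": 0}, {"dp": [24, -43, 0], "spin": 0}, {"dp": [24, -43, 0], "spin": 0}, {"dp": [24, -43, 0], "spin": 0}]'

```text
clock: 3.2
position: [0.5661, 0.2237, 0.4899]
ee_rot: [0.989, 0.146, 0.0, 0.0]
ft_force: [1.0, 0.4, 0.4]
grip_width: 0.998
grasp_force: 0.0
```

arm_command --plan '[{"dp": [2, -1, 20], "spin": 0}, {"dp": [0, 0, 20], "spin": 0}, {"dp": [0, 0, 10], "spin": 0}, {"dp": [0, 0, 0], "spin": 0}, {"dp": [0, 0, 0], "spin": 0}]'

```text
clock: 3.7
position: [0.5677, 0.2232, 0.4406]
ee_rot: [0.989, 0.146, 0.0, 0.0]
ft_force: [-0.7, -0.5, -0.0]
grip_width: 0.998
grasp_force: 0.0
```

```bash
python3 - <<'E'
from geo import *
o=manip.get_obs(); print(o["position"],o["ee_rot"],o["joint_pos"])
s=viewer.camera("side")[190:330,130:310]; t=viewer.camera("top")[130:250,140:300]
cv2.imwrite("pics/b1.png",np.hstack([cv2.resize(s,(400,311),interpolation=2),cv2.resize(t,(400,311),interpolation=2)]))
tip=o["position"]-[0,0,.155]; print(proj("side",tip),proj("top",tip))
E
```

```text
[0.5677 0.2232 0.4406] [0.9892 0.1465 0.0004 0.    ] [ 0.1035  0.367  -0.7225  1.4187  0.2419  1.4451 -1.8925]
[211.7136 232.5756] [199.8613 187.9086]
```

View pics/b1.png

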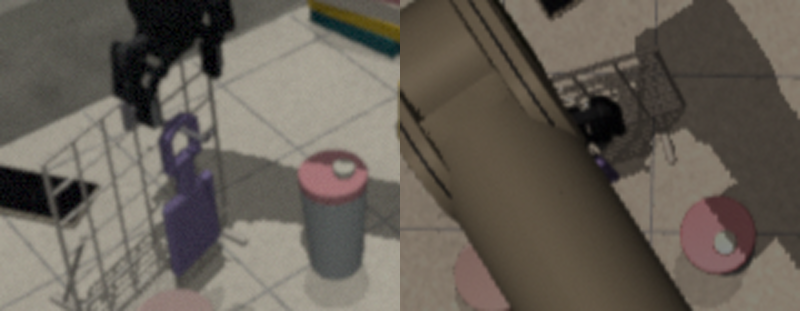

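The gripper straddles the lilac loop: in the side crop the fingers are at (140,100) and (212,60), with the loop at (180,140). I'll shift 4 mm sideways, descend, and close gently.

arm_command --plan '[{"dp": [0, -4, 15], "spin": 0}, {"dp": [0, 0, 20], "spin": 0}, {"dp": [0, 0, 17], "spin": 0}, {"dp": [0, 0, 10], "spin": 0}, {"dp": [0, 0, 0], "spin": 0}]'

```text
clock: 4.3
position: [0.5661, 0.2272, 0.376]
ee_rot: [0.989, 0.147, -0.001, 0.0]
ft_force: [-0.1, 0.0, 0.4]
grip_width: 1.001
grasp_force: 0.0
```

arm_command --plan '[{"dp": [0, 0, 0], "spin": 0}, {"dp": [0, 0, 0], "spin": 0}, {"dp": [0, 0, 0], "spin": 0}, {"dp": [0, 0, 0], "spin": 0}, {"dp": [0, 0, 0], "spin": 0}]' --grip 1 --newtons 20

```text
clock: 4.8
position: [0.5665, 0.2277, 0.3786]
ee_rot: [0.989, 0.147, 0.001, -0.0]
ft_force: [-0.5, 1.1, 5.9]
grip_width: 0.583
grasp_force: 24.1
```

arm_command --plan '[{"dp": [0, 0, 0], "spin": 0}, {"dp": [0, 0, 0], "spin": 0}, {"dp": [0, 0, 0], "spin": 0}]'

```text
clock: 5.1
position: [0.5665, 0.2277, 0.3786]
ee_rot: [0.989, 0.147, 0.001, -0.0]
ft_force: [-0.5, 0.6, 6.6]
grip_width: 0.583
grasp_force: 24.1
```

arm_command --plan '[{"dp": [0, 0, -2], "spin": 0}, {"dp": [8, 0, 0], "spin": 0}, {"dp": [8, 0, 0], "spin": 0}, {"dp": [8, 0, 0], "spin": 0}, {"dp": [0, 0, 0], "spin": 0}]'

```text
clock: 5.6
position: [0.5904, 0.2344, 0.379]
ee_rot: [0.989, 0.147, -0.0, -0.0]
ft_force: [0.3, -0.2, -1.3]
grip_width: 0.577
grasp_force: 23.6
```

arm_command --plan '[{"dp": [5, 0, 0], "spin": 0}, {"dp": [4, 0, 0], "spin": 0}, {"dp": [0, 0, 0], "spin": 0}]'

```text
clock: 5.9
position: [0.5984, 0.237, 0.3796]
ee_rot: [0.989, 0.147, 0.0, -0.0]
ft_force: [-0.3, -0.4, -0.6]
grip_width: 0.585
grasp_force: 23.6
```

arm_command --plan '[{"dp": [3, 0, 0], "spin": 0}, {"dp": [3, 0, 0], "spin": 0}, {"dp": [0, 0, 0], "spin": 0}]'

```text
clock: 6.2
position: [0.604, 0.2387, 0.3797]
ee_rot: [0.989, 0.147, 0.0, 0.0]
ft_force: [0.8, -0.6, -1.6]
grip_width: 0.577
grasp_force: 23.6
```

arm_command --plan '[{"dp": [3, 0, 0], "spin": 0}, {"dp": [0, 0, 0], "spin": 0}]'

```text
clock: 6.4
position: [0.6066, 0.2396, 0.3796]
ee_rot: [0.989, 0.147, -0.0, 0.0]
ft_force: [-1.0, -0.0, -1.3]
grip_width: 0.579
grasp_force: 23.7
```

arm_command --plan '[{"dp": [3, 0, 0], "spin": 0}, {"dp": [0, 0, 0], "spin": 0}]'

```text
clock: 6.6
position: [0.6094, 0.2404, 0.3796]
ee_rot: [0.989, 0.147, -0.001, 0.0]
ft_force: [-4.2, -0.9, 1.2]
grip_width: 0.582
grasp_force: 24.1
```

arm_command --plan '[{"dp": [2, 0, 0], "spin": 0}, {"dp": [0, 0, 0], "spin": 0}]'

```text
clock: 6.8
position: [0.6113, 0.241, 0.3797]
ee_rot: [0.989, 0.147, -0.0, 0.0]
ft_force: [-4.0, -1.6, 1.1]
grip_width: 0.58
grasp_force: 24.4
```

```bash
python3 - <<'E'
from geo import *
print(manip.get_obs()["ft_force"],manip.get_obs()["torque"])
s=viewer.camera("side")[190:330,130:310]
cv2.imwrite("pics/b2.png",cv2.resize(s,(720,560),interpolation=2))
E
```

```text
[-3.9855 -1.6085  1.1412] [-0.4516  1.1295 -0.002 ]
```

View pics/b2.png

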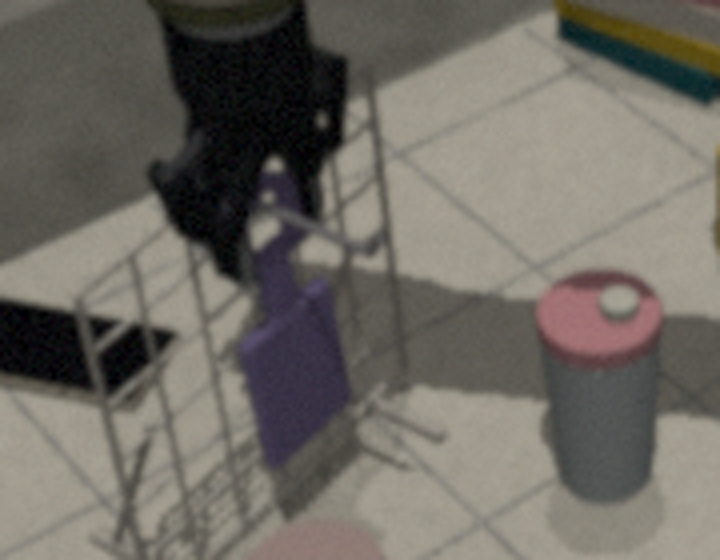

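The brush is against the panel, with the loop about 15 mm out; the hook tip shows at (372,243) in the crop. I'll ease back 2 mm, release and rise.

arm_command --plan '[{"dp": [-2, 0, 0], "spin": 0}, {"dp": [0, 0, 0], "spin": 0}]'

```text
clock: 7.05
position: [0.6096, 0.2404, 0.3797]
ee_rot: [0.989, 0.147, 0.001, -0.0]
ft_force: [0.9, -0.1, -1.1]
grip_width: 0.583
grasp_force: 24.1
```

arm_command --plan '[{"dp": [0, 0, 0], "spin": 0}, {"dp": [0, 0, 0], "spin": 0}, {"dp": [0, 0, 0], "spin": 0}, {"dp": [0, 0, 0], "spin": 0}, {"dp": [0, 0, 0], "spin": 0}]' --grip -1

```text
clock: 7.55
position: [0.6095, 0.2404, 0.3797]
ee_rot: [0.989, 0.147, 0.0, 0.0]
ft_force: [0.1, 0.3, -0.3]
grip_width: 1.001
grasp_force: 0.0
```

arm_command --plan '[{"dp": [0, 0, -10], "spin": 0}, {"dp": [0, 0, -20], "spin": 0}, {"dp": [0, 0, -30], "spin": 0}, {"dp": [0, 0, -40], "spin": 0}, {"dp": [-30, 30, -20], "spin": 0}]'

```text
clock: 8.05
position: [0.589, 0.207, 0.5028]
ee_rot: [0.989, 0.15, 0.001, -0.002]
ft_force: [1.0, -0.7, 1.1]
grip_width: 0.999
grasp_force: 0.0
```

arm_command --plan '[{"dp": [-20, 42, 0], "spin": 0.02}, {"dp": [-20, 42, 0], "spin": 0.02}, {"dp": [-20, 42, 0], "spin": 0.02}, {"dp": [-20, 42, 0], "spin": 0.02}, {"dp": [-20, 42, 0], "spin": 0.02}]'

```text
clock: 8.55
position: [0.5448, -0.027, 0.5007]
ee_rot: [0.995, 0.097, 0.001, 0.0]
ft_force: [0.5, -0.9, -0.3]
grip_width: 0.997
grasp_force: 0.0
```

```bash
python3 - <<'E'
from geo import *
o=manip.get_obs(); print(o["position"],2*np.arctan2(o["ee_rot"][1],o["ee_rot"][0]))
print(tool(np.array([.509,-.299,.44])-o["position"],o["ee_rot"]))
for c in("side","top"):
    im=viewer.camera(c); cv2.imwrite(f"pics/c_{c}.png",im)
a=cv2.imread("pics/c_side.png")[190:330,130:310]; b=cv2.imread("pics/c_top.png")[170:260,370:490]
cv2.imwrite("pics/c.png",np.hstack([cv2.resize(a,(400,311),interpolation=2),cv2.resize(b,(400,311),interpolation=2)]))
E
```

```text
[ 0.5448 -0.027   0.5007] 0.1939909561113764
[-87.6488 259.9964  60.7766]
```

View pics/c.png

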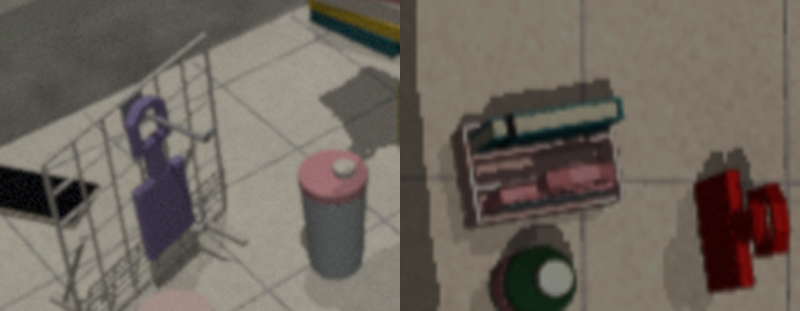

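The brush now hangs at the panel: its loop is at (147,125) in the left crop, with the hook wire free in front. The mirror stands untouched. On to the mirror.

arm_command --plan '[{"dp": [-15, 44, 0], "spin": 0.014}, {"dp": [-15, 44, 0], "spin": 0}, {"dp": [-15, 44, 0], "spin": 0}, {"dp": [-15, 44, 0], "spin": 0}, {"dp": [-15, 44, 0], "spin": 0}]'

```text
clock: 9.15
position: [0.5115, -0.2567, 0.5009]
ee_rot: [0.996, 0.091, 0.001, 0.0]
ft_force: [1.0, -0.1, 0.3]
grip_width: 0.997
grasp_force: 0.0
```

arm_command --plan '[{"dp": [-9, 40, 20], "spin": 0}, {"dp": [0, 0, 20], "spin": 0}, {"dp": [0, 0, 20], "spin": 0}, {"dp": [0, 0, 0], "spin": 0}, {"dp": [0, 0, 0], "spin": 0}]'

```text
clock: 9.65
position: [0.5106, -0.296, 0.4408]
ee_rot: [0.996, 0.091, 0.0, 0.0]
ft_force: [0.8, 0.3, 0.5]
grip_width: 0.999
grasp_force: 0.0
```

```bash
python3 - <<'E'
from geo import *
o=manip.get_obs(); print(o["position"],2*np.arctan2(o["ee_rot"][1],o["ee_rot"][0]))
print(tool(np.array([.509,-.299,.327])-o["position"],o["ee_rot"]))
a=viewer.camera("side")[150:270,320:480]; b=viewer.camera("top")[170:260,370:490]
cv2.imwrite("pics/d.png",np.hstack([cv2.resize(a,(400,300),interpolation=2),cv2.resize(b,(400,300),interpolation=2)]))
E
```

```text
[ 0.5106 -0.296   0.4408] 0.18131564316199095
[ -2.1612   2.6467 113.8268]
```

View pics/d.png

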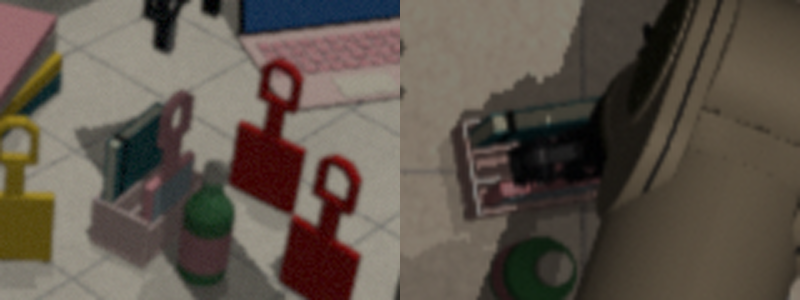

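arm_command --plan '[{"dp": [-2, 2, 25], "spin": 0}, {"dp": [0, 0, 30], "spin": 0}, {"dp": [0, 0, 30], "spin": 0}, {"dp": [0, 0, 20], "spin": 0}, {"dp": [0, 0, 9], "spin": 0}]'

```text
clock: 10.25
position: [0.5087, -0.2984, 0.325]
ee_rot: [0.996, 0.09, -0.0, -0.0]
ft_force: [0.0, -0.0, 0.1]
grip_width: 0.997
grasp_force: 0.0
```

arm_command --plan '[{"dp": [0, 0, 0], "spin": 0}, {"dp": [0, 0, 0], "spin": 0}, {"dp": [0, 0, 0], "spin": 0}, {"dp": [0, 0, 0], "spin": 0}, {"dp": [0, 0, 0], "spin": 0}]' --grip 1 --newtons 45

```text
clock: 10.75
position: [0.5093, -0.2989, 0.3277]
ee_rot: [0.996, 0.09, 0.001, 0.001]
ft_force: [0.9, -1.2, 7.2]
grip_width: 0.585
grasp_force: 47.2
```

arm_command --plan '[{"dp": [0, 0, -2], "spin": 0}, {"dp": [0, 0, -3], "spin": 0}, {"dp": [0, 0, -5], "spin": 0}, {"dp": [0, 0, -5], "spin": 0}, {"dp": [0, 0, 0], "spin": 0}]'

```text
clock: 11.25
position: [0.509, -0.2987, 0.3417]
ee_rot: [0.996, 0.09, 0.001, 0.0]
ft_force: [-0.1, 0.1, -2.2]
grip_width: 0.581
grasp_force: 46.9
```

The mirror is held at 0.58 × 85 ≈ 49 mm and weighs about 2.2 N. I'll lift it straight up and meanwhile measure the jar lid more exactly.

arm_command --plan '[{"dp": [0, 0, -12], "spin": 0}, {"dp": [0, 0, -20], "spin": 0}, {"dp": [0, 0, -25], "spin": 0}, {"dp": [0, 0, -25], "spin": 0}, {"dp": [0, 0, -25], "spin": 0}]'

```text
clock: 11.75
position: [0.5087, -0.2984, 0.4495]
ee_rot: [0.996, 0.09, 0.0, 0.0]
ft_force: [0.6, 0.9, -2.9]
grip_width: 0.577
grasp_force: 47.1
```

arm_command --plan '[{"dp": [0, 0, -25], "spin": 0}, {"dp": [0, 0, -25], "spin": 0}, {"dp": [0, 0, -22], "spin": 0}, {"dp": [0, 0, -12], "spin": 0}, {"dp": [0, 0, 0], "spin": 0}]'

```text
clock: 12.25
position: [0.5089, -0.2984, 0.5336]
ee_rot: [0.996, 0.09, 0.001, 0.001]
ft_force: [-0.5, -0.4, -2.7]
grip_width: 0.579
grasp_force: 47.2
```

```bash
python3 - <<'E'
from geo import *
o=manip.get_obs(); print(o["position"],o["ft_force"],o["grip_width"],o["joint_pos"])
im=cv2.imread("pics/top0.png")
g=cv2.cvtColor(im,cv2.COLOR_BGR2GRAY)
for n,(x0,y0,x1,y1),z in(("jar",(155,210,215,262),.11),("tumbler",(245,200,292,240),.151)):
    for s in (22,28):
        r=cv2.resize(cv2.GaussianBlur(g,(3,3),0)[y0:y1,x0:x1],None,fx=4,fy=4,interpolation=2)
        c=cv2.HoughCircles(r,cv2.HOUGH_GRADIENT,1,200,param1=80,param2=s,minRadius=48,maxRadius=80)
        if c is not None:
            u,v,R=c[0,0]/4; print(n,u+x0,v+y0,R,onz("top",u+x0,v+y0,z))
s=viewer.camera("side")
cv2.imwrite("pics/e.png",cv2.resize(s[80:290,300:480],(510,595),interpolation=2))
E
```

```text
[ 0.5089 -0.2984  0.5336] [-0.5008 -0.384  -2.7086] 0.5789051261535171 [ 0.7863  0.2489 -0.4186  1.3166  0.1007  1.5938 -1.008 ]
jar 177.625 235.125 14.9 [0.4744 0.3122 0.11  ]
jar 177.625 235.125 14.9 [0.4744 0.3122 0.11  ]
```

View pics/e.png

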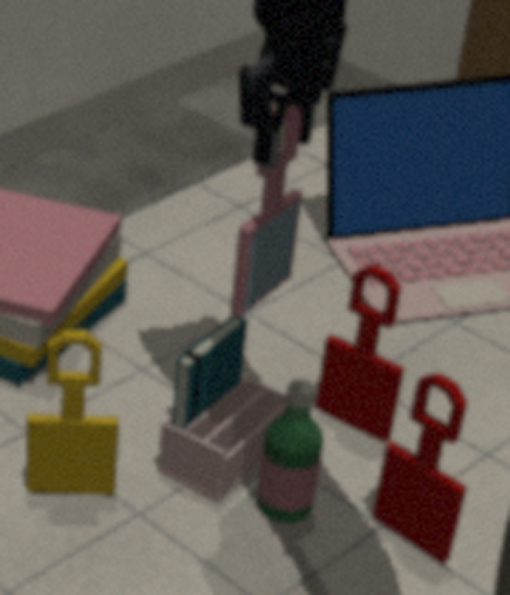

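The mirror hangs straight from the gripper, with its loop at (288,125) and its head at (268,255) in the crop. The jar leaves a gap of about 22 mm. I'll carry the mirror smoothly towards the hook, above everything.

arm_command --plan '[{"dp": [1, -7, 0], "spin": 0}, {"dp": [2, -14, 0], "spin": 0}, {"dp": [3, -21, 0], "spin": 0}, {"dp": [4, -28, 0], "spin": -0.01}, {"dp": [4, -30, 0], "spin": -0.01}]'

```text
clock: 12.8
position: [0.504, -0.1949, 0.5313]
ee_rot: [0.995, 0.101, -0.0, -0.0]
ft_force: [0.9, 0.4, -1.8]
grip_width: 0.575
grasp_force: 47.2
```

arm_command --plan '[{"dp": [5, -30, 0], "spin": -0.01}, {"dp": [5, -30, 0], "spin": -0.01}, {"dp": [5, -30, 0], "spin": -0.01}, {"dp": [5, -30, 0], "spin": -0.01}, {"dp": [5, -30, 0], "spin": -0.01}]'

```text
clock: 13.3
position: [0.4948, -0.0426, 0.5315]
ee_rot: [0.992, 0.126, -0.0, 0.0]
ft_force: [0.7, 0.1, -1.9]
grip_width: 0.581
grasp_force: 47.2
```

arm_command --plan '[{"dp": [8, -30, 0], "spin": -0.01}, {"dp": [8, -30, 0], "spin": -0.01}, {"dp": [8, -30, 0], "spin": -0.01}, {"dp": [8, -30, 0], "spin": -0.01}, {"dp": [8, -28, 0], "spin": -0.01}]'

```text
clock: 13.8
position: [0.4932, 0.1107, 0.5315]
ee_rot: [0.989, 0.151, -0.0, 0.0]
ft_force: [0.8, 0.4, -0.8]
grip_width: 0.578
grasp_force: 47.2
```

```bash
python3 - <<'E'
from geo import *
o=manip.get_obs(); print(o["position"],2*np.arctan2(o["ee_rot"][1],o["ee_rot"][0]))
print(tool(np.array([.492,.204,.5336])-o["position"],o["ee_rot"]))
E
```

```text
[0.4932 0.1107 0.5315] 0.30334382845022667
[ 26.7341 -89.3699  -2.1303]
```

arm_command --plan '[{"dp": [8, -28, 0], "spin": 0}, {"dp": [8, -25, 0], "spin": 0}, {"dp": [6, -20, 0], "spin": 0}, {"dp": [3, -11, 0], "spin": 0}, {"dp": [2, -5, 0], "spin": 0}]'

```text
clock: 14.3
position: [0.4931, 0.2023, 0.5316]
ee_rot: [0.989, 0.151, -0.0, 0.0]
ft_force: [-0.5, 0.6, -1.5]
grip_width: 0.578
grasp_force: 47.2
```

arm_command --plan '[{"dp": [0, 0, 8], "spin": 0}, {"dp": [0, 0, 14], "spin": 0}, {"dp": [0, 0, 20], "spin": 0}, {"dp": [0, 0, 20], "spin": 0}, {"dp": [0, 0, 20], "spin": 0}]'

```text
clock: 14.8
position: [0.4942, 0.199, 0.4476]
ee_rot: [0.989, 0.149, -0.0, 0.0]
ft_force: [0.3, 0.5, -2.0]
grip_width: 0.576
grasp_force: 47.2
```

arm_command --plan '[{"dp": [0, 0, 20], "spin": 0}, {"dp": [0, 0, 15], "spin": 0}, {"dp": [0, 0, 10], "spin": 0}, {"dp": [0, 0, 0], "spin": 0}, {"dp": [0, 0, 0], "spin": 0}]'

```text
clock: 15.3
position: [0.4944, 0.2003, 0.4051]
ee_rot: [0.989, 0.15, 0.0, -0.0]
ft_force: [-0.1, -0.2, -1.4]
grip_width: 0.58
grasp_force: 47.2
```

```bash
python3 - <<'E'
from geo import *
o=manip.get_obs(); p=o["position"]; print(p,2*np.arctan2(o["ee_rot"][1],o["ee_rot"][0]),o["ft_force"],o["grip_width"])
r=p[:2]-[.6255,.246]; print("out",-r@[.954,.299],"lat",r@[-.299,.954])
s=viewer.camera("side"); t=viewer.camera("top"); 
a=cv2.resize(s[200:340,160:300],(500,500),interpolation=2); b=cv2.resize(t[150:270,150:220],(290,500),interpolation=2)
cv2.imwrite("pics/f.png",np.hstack([a,b]))
L=p-[0,0,.1557]; print("loop px",proj("side",L),proj("top",L),"tip", proj("side",[.526,.215,.254]))
E
```

```text
[0.4944 0.2003 0.4051] 0.300565552538478 [-0.119  -0.2419 -1.3534] 0.5797478102382373
out 0.1387388748298761 lat -0.004376894782858663
loop px [241.4964 257.6762] [212.0998 222.3529] tip [227.2103 251.6411]
```

View pics/f.png

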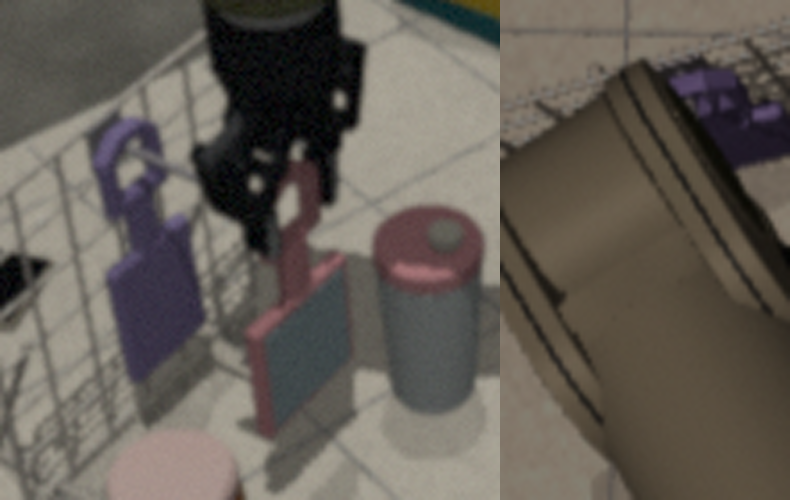

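In the side crop the mirror's opening is at (290,207), where projection predicts it, and the hook tip lies just behind it. I'll correct 4 mm sideways and 2 mm down, then thread it onto the hook slowly.

arm_command --plan '[{"dp": [0, -4, 2], "spin": 0}, {"dp": [5, 0, 0], "spin": 0}, {"dp": [8, 0, 0], "spin": 0}, {"dp": [8, 0, 0], "spin": 0}, {"dp": [4, 0, 0], "spin": 0}]'

```text
clock: 15.9
position: [0.5179, 0.2117, 0.4025]
ee_rot: [0.989, 0.15, -0.0, -0.0]
ft_force: [-0.2, -0.5, -1.1]
grip_width: 0.578
grasp_force: 47.2
```

arm_command --plan '[{"dp": [4, 0, 0], "spin": 0}, {"dp": [6, 0, 0], "spin": 0}, {"dp": [6, 0, 0], "spin": 0}, {"dp": [4, 0, 0], "spin": 0}, {"dp": [0, 0, 0], "spin": 0}]'

```text
clock: 16.4
position: [0.5365, 0.2176, 0.4026]
ee_rot: [0.989, 0.15, -0.0, -0.0]
ft_force: [0.3, 0.3, -1.9]
grip_width: 0.577
grasp_force: 47.2
```

```bash
python3 - <<'E'
from geo import *
o=manip.get_obs(); p=o["position"]; print(p,2*np.arctan2(o["ee_rot"][1],o["ee_rot"][0]),o["ft_force"],o["torque"],o["grip_width"])
r=p[:2]-[.6255,.246]; print("out",-r@[.954,.299],"lat",r@[-.299,.954])
s=viewer.camera("side")
cv2.imwrite("pics/g.png",cv2.resize(s[210:310,170:290],(720,600),interpolation=2))
E
```

```text
[0.5365 0.2176 0.4026] 0.3007201316905418 [ 0.251   0.2957 -1.9006] [-0.0347  0.0366  0.007 ] 0.5772211526130183
out 0.09341415361839722 lat -0.000438172127206522
```

View pics/g.png

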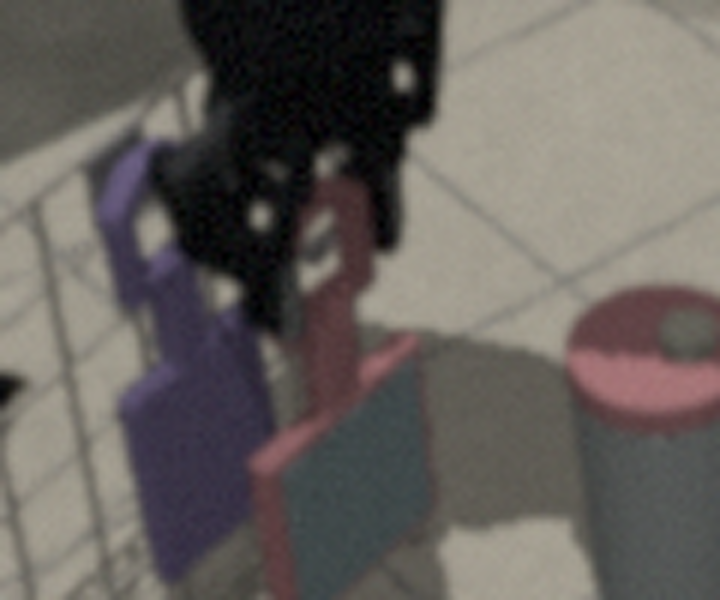

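The hook wire shows inside the mirror's opening at (322,240), with no contact force. I'll slide in 35 mm more, then lower.

arm_command --plan '[{"dp": [5, 0, 0], "spin": 0}, {"dp": [8, 0, 0], "spin": 0}, {"dp": [9, 0, 0], "spin": 0}, {"dp": [8, 0, 0], "spin": 0}, {"dp": [4, 0, 0], "spin": 0}]'

```text
clock: 16.95
position: [0.5694, 0.2278, 0.4024]
ee_rot: [0.989, 0.15, -0.0, -0.0]
ft_force: [0.1, 0.2, -1.9]
grip_width: 0.582
grasp_force: 47.2
```

arm_command --plan '[{"dp": [0, 0, 4], "spin": 0}, {"dp": [0, 0, 6], "spin": 0}, {"dp": [0, 0, 6], "spin": 0}, {"dp": [0, 0, 3], "spin": 0}, {"dp": [0, 0, 0], "spin": 0}]'

```text
clock: 17.45
position: [0.5681, 0.2278, 0.3861]
ee_rot: [0.989, 0.15, 0.001, 0.0]
ft_force: [-7.4, -5.2, 18.6]
grip_width: 0.58
grasp_force: 49.2
```

arm_command --plan '[{"dp": [0, 0, 2], "spin": 0}, {"dp": [0, 0, 0], "spin": 0}]'

```text
clock: 17.65
position: [0.5681, 0.2279, 0.3858]
ee_rot: [0.989, 0.15, 0.002, 0.001]
ft_force: [-13.0, -7.5, 30.3]
grip_width: 0.581
grasp_force: 50.4
```

The loop bears on the wire sooner than planned. I'll ease up and check numerically.

arm_command --plan '[{"dp": [0, 0, -4], "spin": 0}, {"dp": [0, 0, 0], "spin": 0}, {"dp": [0, 0, 0], "spin": 0}]'

```text
clock: 17.95
position: [0.5685, 0.2277, 0.3863]
ee_rot: [0.989, 0.15, 0.001, 0.0]
ft_force: [-3.0, -1.6, 8.0]
grip_width: 0.581
grasp_force: 48.3
```

```bash
python3 - <<'E'
from geo import *
o=manip.get_obs(); p=o["position"]; print(p,o["ft_force"],o["torque"])
s=viewer.camera("side"); cv2.imwrite("pics/h.png",s)
for t in("mirror_loop","mirror_head","brush_loop","brush_head"): 
    for d in finder.find_in("side",t)[:4]:
        X=d["position"]
        if X[1]>.1: print(t,np.round(X,3),round(d["score"],2),proj("side",X))
hsv=cv2.cvtColor(s,cv2.COLOR_BGR2HSV); w=hsv[225:320,195:260]
m=(((w[...,0]<8)|(w[...,0]>168))&(w[...,1]>60)).astype(np.uint8)
n,l,st,ce=cv2.connectedComponentsWithStats(m); i=1+np.argmax(st[1:,4]); print(st[i],ce[i])
for r in range(0,95,2): print(r+225,''.join('#' if v else '.' for v in m[r]))
L=p-[0,0,.1557]; print("loop",proj("side",L),"loop top",proj("side",L+[0,0,.029]),"head",proj("side",L-[0,0,.1185]),"bottom",proj("side",L-[0,0,.166]))
E
```

```text
[0.5685 0.2277 0.3863] [-3.0298 -1.563   8.0363] [-0.2845  0.3824 -0.0154]
mirror_loop [0.566 0.233 0.137] 0.64 [215.494  284.5051]
mirror_head [0.564 0.23  0.132] 0.95 [217.5332 285.9578]
brush_loop [0.599 0.262 0.142] 0.58 [196.825  281.1852]
brush_head [0.604 0.259 0.143] 0.63 [196.673  279.0801]
brush_head [0.604 0.328 0.119] 0.6 [172.4783 300.2835]
[  6  29  28  61 408] [16.3578 53.4681]
225 ...#.............................................................
227 ............................#....................................
229 .................................................................
231 .............#.....#...#.........................................
233 .........................#.......................................
235 ............................#....................................
237 .................................................................
239 ....#................#...........................................
241 ...............##########........................................
243 ...............##########........................................
245 
[... 2061 characters left out ...]
..................................
305 .........####....................................................
307 ..........###....................................................
309 ..........####...................................................
311 ..........####...................................................
313 ...........###...................................................
315 .................................................................
317 .................................................................
319 .................................................................
loop [212.5342 252.5083] loop top [211.0814 242.4869] head [218.0379 290.4726] bottom [220.0672 304.4703]
```

The loop is on the wire, with the wire crossing its opening at rows 249–253. The brush stays home. I'll unload to about zero and open.

arm_command --plan '[{"dp": [0, 0, -1], "spin": 0}, {"dp": [0, 0, 0], "spin": 0}]'

```text
clock: 18.4
position: [0.5685, 0.2276, 0.3865]
ee_rot: [0.989, 0.15, 0.0, -0.0]
ft_force: [-0.5, -0.3, 1.6]
grip_width: 0.58
grasp_force: 47.6
```

arm_command --plan '[{"dp": [0, 0, 0], "spin": 0}, {"dp": [0, 0, 0], "spin": 0}, {"dp": [0, 0, 0], "spin": 0}, {"dp": [0, 0, 0], "spin": 0}, {"dp": [0, 0, 0], "spin": 0}]' --grip -1

```text
clock: 18.9
position: [0.5685, 0.2276, 0.3866]
ee_rot: [0.989, 0.15, -0.0, 0.0]
ft_force: [-1.1, -0.4, -0.3]
grip_width: 0.997
grasp_force: 0.0
```

```bash
python3 - <<'E'
from geo import *
o=manip.get_obs(); p=o["position"]; print(p,o["ft_force"],o["torque"],o["grip_width"])
s=viewer.camera("side"); cv2.imwrite("pics/i.png",s)
for t in("mirror_head","brush_head"): 
    for d in finder.find_in("side",t)[:4]:
        X=d["position"]
        if X[1]>.1: print(t,np.round(X,3),round(d["score"],2),proj("side",X))
hsv=cv2.cvtColor(s,cv2.COLOR_BGR2HSV); w=hsv[225:320,195:260]
m=(((w[...,0]<8)|(w[...,0]>168))&(w[...,1]>60)).astype(np.uint8)
for r in range(9,95,2): print(r+225,''.join('#' if v else '.' for v in m[r]))
E
```

```text
[0.5685 0.2276 0.3866] [-1.0867 -0.4048 -0.3467] [-0.077   0.0688 -0.0063] 0.9970873225072623
mirror_head [0.563 0.237 0.14 ] 0.59 [214.7011 284.9237]
brush_head [0.603 0.265 0.141] 0.88 [194.9717 281.207 ]
234 .................................................................
236 .................................................................
238 .................................................................
240 .................................................................
242 ...........#.##########..........................................
244 ...........#############.........................................
246 ........########....####.........................................
248 ........######........#..........................................
250 .......######....................................................
252 ......######.....................................................
254 ......######.........####........................................
256 ..#.....####........#####........................................
258 ........####.....######..........................
[... 1416 characters left out ...]

300 ......####.......................................................
302 .......####......................................................
304 .......####......................................................
306 .......####......................................................
308 .......####......................................................
310 ........####.....................................................
312 ........####.....................................................
314 ........####.....................................................
316 ..........##.....................................................
318 .................................................................
```

The mirror hangs free with its whole loop visible. I'll retreat straight up, then back, and check both views.

arm_command --plan '[{"dp": [0, 0, -8], "spin": 0}, {"dp": [0, 0, -15], "spin": 0}, {"dp": [0, 0, -25], "spin": 0}, {"dp": [0, 0, -35], "spin": 0}, {"dp": [0, 0, -40], "spin": 0}]'

```text
clock: 19.55
position: [0.5681, 0.2275, 0.5118]
ee_rot: [0.989, 0.15, -0.0, 0.0]
ft_force: [-0.0, 1.3, -0.2]
grip_width: 1.001
grasp_force: 0.0
```

arm_command --plan '[{"dp": [-15, 35, -15], "spin": 0}, {"dp": [-15, 45, 0], "spin": 0}, {"dp": [-15, 45, 0], "spin": 0}, {"dp": [-15, 45, 0], "spin": 0}, {"dp": [-15, 45, 0], "spin": 0}]'

```text
clock: 20.05
position: [0.5599, -0.0015, 0.5265]
ee_rot: [0.989, 0.15, 0.001, 0.0]
ft_force: [0.1, -0.0, -0.1]
grip_width: 0.998
grasp_force: 0.0
```

arm_command --plan '[{"dp": [0, 0, 0], "spin": 0}, {"dp": [0, 0, 0], "spin": 0}, {"dp": [0, 0, 0], "spin": 0}, {"dp": [0, 0, 0], "spin": 0}, {"dp": [0, 0, 0], "spin": 0}]'

```text
clock: 20.55
position: [0.5605, 0.0014, 0.525]
ee_rot: [0.989, 0.151, 0.0, -0.0]
ft_force: [-0.4, -1.1, -0.3]
grip_width: 0.997
grasp_force: 0.0
```

```bash
python3 - <<'E'
from geo import *
n0,n1=(cv2.imread(f"pics/{c}0.png") for c in("side","top"))
s=viewer.camera("side"); t=viewer.camera("top"); cv2.imwrite("pics/j_s.png",s); cv2.imwrite("pics/j_t.png",t)
e=np.array([.954,.299]);l=np.array([-.299,.954])
for c in("side","top"):
  for n in("mirror_head","mirror_loop","brush_loop","brush_head","tumbler_center","jar_center","lotion_center","planner_center"): 
    for d in finder.find_in(c,n)[:4]:
        X=np.array(d["position"]); r=X[:2]-[.6255,.246]
        if d["score"]>.5 and (X[1]>.05 or n[0] in "lp"): print(c,n,np.round(X,3),round(d["score"],2),"out %.3f lat %.3f"%(-r@e,r@l))
def mask(im,lo,hi,box):
    x,y,w,h=box; q=cv2.cvtColor(im,cv2.COLOR_BGR2HSV)[y:y+h,x:x+w]
    H=q[...,0].astype(int); m=((H>=lo)&(H<=hi) if lo<hi else (H>=lo)|(H<=hi))&(q[...,1]>60)
    return m
for nm,im,box in(("side",s,(180,225,50,95)),("top",t,(185,165,45,50))):
    a=mask(im,168,8,box); b=mask(im,115,155,box)
    print(nm)
    for r in range(0,box[3],2): print(box[1]+r,''.join('#' if a[r,k] else 'o' if b[r,k] else '.' for k in range(box[2])))
E
```

```text
side mirror_head [0.562 0.236 0.142] 0.8 out 0.063 lat 0.010
side brush_loop [0.602 0.253 0.164] 0.88 out 0.021 lat 0.014
side brush_head [0.61  0.258 0.164] 0.91 out 0.012 lat 0.016
side tumbler_center [0.495 0.103 0.11 ] 0.69 out 0.167 lat -0.098
side jar_center [0.453 0.326 0.089] 0.86 out 0.141 lat 0.128
side lotion_center [ 0.43  -0.27   0.077] 0.73 out 0.340 lat -0.434
side planner_center [ 0.551 -0.282  0.111] 0.93 out 0.229 lat -0.481
top mirror_head [0.568 0.228 0.156] 0.64 out 0.060 lat -0.000
top mirror_loop [0.569 0.224 0.156] 0.69 out 0.060 lat -0.004
top brush_loop [0.61  0.234 0.172] 0.79 out 0.018 lat -0.007
top tumbler_center [0.51  0.092 0.143] 0.7 out 0.156 lat -0.113
top jar_center [0.473 0.304 0.109] 0.81 out 0.128 lat 0.101
top lotion_center [ 0.443 -0.278  0.105] 0.8 out 0.331 lat -0.445
top planner_center [ 0.558 -0.285  0.136] 0.92 out 0.223 lat -0.487
side
225 ..................................................
227 ..................................................
229 ..................................................
231 ....................................
[... 2988 characters left out ...]

187 ..........###################o...............
189 ......########################.......###.....
191 .....#####################################...
193 ......#########..##########################..
195 ........########..################......#####
197 ......##########...#######................###
199 .....############............................
201 .....######..................................
203 ........#....................................
205 ..........##.................................
207 .............................................
209 .............................................
211 .............................................
213 .............................................
```

```bash
python3 - <<'E'
from geo import *
for c in("side","top"):
    a=cv2.imread(f"pics/{c}0.png"); b=cv2.imread(f"pics/j_{c[0]}.png")
    B={"side":dict(tum=(263,258,34,56),jar=(190,320,42,56),lot=(389,221,26,42),pln=(360,192,26,40)),
       "top":dict(tum=(250,203,36,36),jar=(162,218,40,36),lot=(398,236,28,28),pln=(390,192,50,20))}[c]
    for n,(x,y,w,h) in B.items():
        E=lambda i:cv2.Canny(cv2.GaussianBlur(i,(3,3),0),40,120)
        r=cv2.matchTemplate(b[y-8:y+h+8,x-8:x+w+8],a[y:y+h,x:x+w],cv2.TM_CCOEFF_NORMED); _,m,_,p=cv2.minMaxLoc(r)
        print(c,n,"shift px",p[0]-8,p[1]-8,round(m,2))
e=np.array([-.954,-.299,0]);l=np.array([-.299,.954,0]);R=np.array([.6255,.246,.240])
for d in(.055,.06,.065):
    L=R+e*d+[0,0,-.016]
    for n,y,z in(("looptop",0,.029),("head TL",.045,-.071),("head TR",-.045,-.071),("head BL",.045,-.166),("head BR",-.045,-.166)):
        print(d,n,*[np.round(proj(c,L+l*y+[0,0,z]+e*.006),0) for c in("side","top")])
E
```

```text
side tum shift px 0 0 0.97
side jar shift px 0 0 1.0
side lot shift px 0 0 0.99
side pln shift px 0 0 0.96
top tum shift px 0 0 0.55
top jar shift px 0 0 1.0
top lot shift px 0 0 0.99
top pln shift px 0 0 0.99
0.055 looptop [212. 245.] [201. 190.]
0.055 head TL [204. 290.] [191. 202.]
0.055 head TR [229. 267.] [226. 192.]
0.055 head BL [209. 319.] [199. 207.]
0.055 head BR [232. 295.] [232. 197.]
0.06 looptop [213. 246.] [201. 192.]
0.06 head TL [205. 291.] [192. 204.]
0.06 head TR [230. 268.] [227. 194.]
0.06 head BL [210. 319.] [200. 209.]
0.06 head BR [234. 296.] [232. 199.]
0.065 looptop [215. 247.] [202. 195.]
0.065 head TL [207. 292.] [192. 206.]
0.065 head TR [232. 268.] [228. 196.]
0.065 head BL [212. 320.] [200. 211.]
0.065 head BR [235. 297.] [233. 201.]
```

Both hang straight: the mirror's head edges match the upright model, and the other objects show no shift from the start. Handing in.

```bash
python3 -c "
from workcell import manip
print(manip.hand_in())"
```

```text
the job is handed in; nothing more can be done
None
```

I slid the brush back along the hook to the panel and hung the pink mirror in front of it by its loop. In the last images both hang straight and the other items haven't moved; I handed the job in at about 21 s, and no verdict came back.

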